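# Reset and lock the air valve on a taxidermy bench

## Robot

A 6-joint arm with a two-finger parallel gripper is mounted at the origin on the work surface. World frame = base frame: x ahead of the robot, y to its left, z up, the work surface at z = 0. Lengths are in m, angles in rad, forces in N, time in s.
With the tool pointing down it reaches from about 0.275 to 0.825 m from the base axis. Payload 4.9 kg.
Tool frame: the origin (TCP) lies midway between the tips of the shut fingers; the grasp point (between the pads) lies 19 mm behind it (grip_point_offset is the distance from the TCP to the grasp point, in m); z points along the fingers, y is the line along which they close (so a half turn about z gives the same grasp; the last joint's range is limited). The gripper opens to 85 mm and grips with 20 to 120 N. Pads are 22 mm wide; open, the fingers measure 114 mm over their backs; the gripper's body (76 mm by 85 mm) begins 54 mm behind the grasp point. The pads swing forward as they close: fully open they stand 13 mm farther back than shut.
Start: joints at [0.975, 0.326, -0.193, 1.052, 0, 1.437], TCP at [0.245, 0.492, 0.231] pointing down, gripper open.
Joint ranges: [-2.65, 2.65], [-0.97, 1.79], [-1.3, 1.35], [-1.93, 2.1], [-1.47, 1.37], [-3.14, 3.14]. Speed limits (rad/s): [2.57, 2.57, 3.14, 3.14, 3.14, 3.14].

## Interface

Orientations are given as a rotation vector (axis times angle).
In Python, from cell import * gives the robot as it stands. Calls block until the motion is done:
- movep(position, orientation): joint-space move of the TCP to a pose.
- move_l(position, velocity=0.15, rot=None, until_force=None): straight line of the TCP; rot=None keeps the orientation; velocity is the mean speed in m/s. With until_force (N) it stops when the force on the tool has changed by that much, and returns True; else False.
- set_joints(angles): joint-space move.
- let_go() and grab(newtons=None): open the fingers fully, or close them until they stop; newtons is the grip in N (None keeps the last).
- sleep(seconds).
- ik(position, orientation): joint angles nearest the present ones, or None.
- get_state(): the state.
- grab_frame(name): name is "side" or "top" or "wrist"; returns a dict with "img" (420x560x3 uint8, red, green, blue), "fx", "fy", "cx", "cy" (pixels), "cam_to_world" (4x4, takes a point from camera to world coordinates); the wrist camera has in their place "T_tool_cam" (4x4, takes a point from camera to tool coordinates, whose origin is the TCP and whose axes are the flange's). Camera axes: x right, y down, z forward; pixel columns grow to the right and rows downward; lengths in m; the calibration is good to about 2 mm. A picture is of the moment at which its call begins: read the wrist's pose just before it. There is no depth.
A pose or a line that the arm cannot do raises MotionError and nothing moves.
- sign_off(): hands the job in; it is judged then, once.
Trained networks look in the newest picture that a camera, given by its name, has taken for a name from the list of things; names that differ only in an ending like _2 or _b are one class to them, and where a whole thing is asked for, a point or a joint stands for the part that bears it (a point fixed in the world has none). Each returns a list of dicts, best first, with "score" (0 to 1); they miss things now and then, are a little off and sometimes report something else, mostly with a low value. They report only what shows in the picture. A call takes as long as a camera call.
- spot_in(camera, name): "centre" ([column, row] in pixels, amid what is visible of it).
- silhouettes(camera, name): "mask" (420x560 bool, what is visible of it) and "centre" ([column, row] in pixels, amid what is visible of it).
- tip_of(camera, name): "centre" ([column, row] in pixels: a listed point, or the origin of a listed thing).
The state is a dict: "clock": time; "q": joint angles; "joint_velocities": joint speeds; "tau": joint torques, N m; "position": TCP position; "eef_rot": TCP orientation; "contact_force": force on the tool from outside, world axes, zero at the start; "wrist_torque": the same for the moment, N m; "finger_gap": opening from 0.0 (shut) to 1.0 (fully open); "grasp_force": force on a finger pad.
Only numpy, scipy, OpenCV 4.12 (cv2) and the standard library are available. Lean on these libraries where they do the work, as an engineer would, in place of code of your own. Each camera call takes 0.05 s, during which the arm holds its last target. There are 200 camera calls.

## Task

Set the airbrush's air valve on the bench: slide its lock all the way back off the valve stem, then turn the valve's lever open until it points straight at the upright tab on the scale, and with the lever left there slide the lock fully home again. Leave the tub, the spool and the bird-head form where they stand.

Things in the scene. Friction and masses are not known exactly. Their poses are not given: they have to be found in the camera images.
- station: Air valve station fixed to the bench: dark base plate 300 x 235 x 10 mm, brass valve on a steel pipe along its x, regulator with black knob at x = -125 mm (122 mm high), gauge at x = -125, y = -60 mm. Origin: on the bench below the lever's pivot, z up. A thin scale arc (radius 106 to 128 mm about the pivot, top 64 mm up) runs from its -y direction round to its +x.
- lever (a joint): Turn of the valve lever about the vertical pivot, rad, anticlockwise seen from above: 0 = shut (lever points along the station's -y), 1.571 = fully open (points along the station's +x). Stiff: stays where left, needs about 0.22 N m.
- lever_grip (a point): Middle of the lever's black rubber grip, 75 mm out from the pivot, 84 mm above the bench. The grip is level, 60 mm long (42 to 102 mm from the pivot), 16 mm wide, 14 mm high (77 to 91 mm up), free air on both sides and nothing under it higher than 60 mm inside the scale arc. Its own -y axis points outward along the lever.
- lever_tip (a point): Nose of the lever, on its mid-line 105 mm from the pivot, 84 mm above the bench.
- lever_pivot (a point): The lever's vertical pivot axis, 84 mm above the bench (highest part of the hub 93 to 100 mm).
- tab: Dark steel index tab clamped on the scale arc, fixed, elsewhere each time. Origin on the bench below the lever's pivot; x axis points from the pivot towards the tab. Its upright part is 9 x 9 mm, 69 to 93 mm above the bench, 116 to 125 mm from the pivot, so the lever's nose passes just inside it.
- tab_mark (a point): Centre of the tab's upright part, at the lever's height (84 mm above the bench), 120.5 mm from the pivot.
- lock (a joint): Travel of the lock slide along the station's +y, m: 0 = fully home (its fork straddles the valve stem under the lever), 0.045 = fully back. Starts home or nearly so. Stays where left, needs about 2 N.
- lock_post (a point): Thumb post of the lock: upright steel post 18 mm in diameter, 64 to 100 mm above the bench, standing on the dark slide plate. This point is on its axis, 85.5 mm above the bench; with the lock home it is 85 mm from the pivot along the station's +y, and moves with the lock.
- tub: Bystander: lidded white putty tub, 112 mm diameter, 78 mm high, origin under its centre.
- spool: Bystander: grey thread spool, 40 mm diameter, 50 mm high, origin under its centre.
- head_form: Bystander: cream bird-head blank on a small wooden foot 48 mm in diameter, 93 mm high, bill towards its -x; origin under its foot.

How it is judged:
On the way, in this order (a step that is already met when the one before it is completed fails the run):
1. the lock is slid back off the valve stem (value of joint lock above 0.036 m), for 0.1 s.
2. with the lock still back, the lever stands still pointing at the tab (value of joint lock above 0.033 m and y of lever_tip in the frame of tab between -0.007 and 0.007 m and velocity of joint lever between -0.05 and 0.05 rad/s), for 0.3 s.
At the end, for the whole second after the job is handed in: The lock is home (within 4 mm of its inner stop) and the lever is at rest with its nose within 7 mm (about 4 degrees) of the line from the pivot to the tab (value of joint lock below 0.004 m and y of lever_tip in the frame of tab between -0.007 and 0.007 m and velocity of joint lever between -0.05 and 0.05 rad/s); the robot touches nothing.
It fails at once if the tub, the spool or the head form is pushed more than 30 mm from where it stood (distance of any of tub, spool, head_form from where it was at the start of the episode above 0.03 m).
It fails at once if the spool or the head form is tipped over (angle between any of spool, head_form's own z axis and vertical above 0.7 rad).
It also fails if it takes over 58 s, if anything falls off the work surface, if the arm or the gripper's body presses on something with over 40 N, if the wrist force passes 120 N, or if a joint passes its speed limit or range.

## Working session

There is one attempt and no reset: what is moved stays moved. The work goes in short steps, each a Python script; the robot and the scene stay as the last script left them, time stands still between calls to the robot, and variables do not carry over. Pictures are saved under pics/ and viewed, at most 10 in all, crops included, and the job is handed in when it is done.

```bash
mkdir -p pics; cat > h.py <<'E'
from cell import *
import numpy as np, cv2
def ray(f,px):
    T=np.array(f["cam_to_world"]); d=T[:3,:3]@np.array([(px[0]-f["cx"])/f["fx"],(px[1]-f["cy"])/f["fy"],1])
    return T[:3,3],d
def atz(f,px,z):
    o,d=ray(f,px); return o+d*(z-o[2])/d[2]
E
python3 - <<'E'
from h import *
for c in("top","side"):
    f=grab_frame(c); cv2.imwrite(f"pics/{c}0.png",f["img"][:,:,::-1])
    print(c,np.round(np.array(f["cam_to_world"])[:3,3],3))
    for n,z in dict(lever_grip=.084,lever_tip=.084,lever_pivot=.084,tab_mark=.084,lock_post=.0855,station=0,tub=0,spool=0,head_form=0).items():
        for r in tip_of(c,n)[:2]: print(n,round(r["score"],2),np.round(r["centre"],1),np.round(atz(f,r["centre"],z),4))
print(get_state()["eef_rot"],get_state()["clock"])
E
```

```text
top [0.339 0.002 1.189]
lever_tip 0.56 [384.8 179.5] [ 0.6006 -0.2156  0.084 ]
lever_pivot 0.71 [338.2 185.9] [ 0.5863 -0.1152  0.084 ]
lever_pivot 0.61 [386.9 179. ] [ 0.6018 -0.2202  0.084 ]
tab_mark 0.47 [353.7 136. ] [ 0.698  -0.1507  0.084 ]
lock_post 0.91 [299.  181.1] [ 0.5963 -0.0309  0.0855]
station 0.93 [338.8 193.1] [ 0.5881 -0.1253  0.    ]
tub 0.69 [450.4 255.4] [ 0.4452 -0.3745  0.    ]
spool 0.88 [233.2 169.4] [0.6439 0.1198 0.    ]
head_form 0.98 [439.9 168.1] [ 0.648  -0.3607  0.    ]
side [ 0.074 -0.807  0.745]
lever_grip 0.57 [351.6 245.3] [ 0.5937 -0.1955  0.084 ]
lever_tip 0.82 [359.9 254.2] [ 0.5909 -0.2266  0.084 ]
lever_pivot 0.75 [328.1 229.3] [ 0.5835 -0.1262  0.084 ]
tab_mark 0.36 [361.5 250.6] [ 0.6006 -0.2195  0.084 ]
lock_post 0.83 [308.5 203.5] [ 0.5997 -0.0248  0.0855]
station 0.8 [324.7 257.9] [ 0.5816 -0.1215  0.    ]
tub 0.97 [342.9 364.2] [ 0.4455 -0.3746  0.    ]
tub 0.37 [322.5 252.9] [ 0.5872 -0.1046  0.    ]
spool 0.46 [295.4 202.2] [0.6421 0.0997 0.    ]
head_form 0.85 [416.9 316.5] [ 0.6361 -0.3591  0.    ]
head_form 0.7 [293.5 200.8] [0.6413 0.1078 0.    ]
[7.18927949e-01 3.05817825e+00 1.08621861e-04] 1.0
```

```bash
python3 - <<'E'
import cv2
for c,(x,y,w,h) in dict(top=(220,90,260,195),side=(230,160,240,180)).items():
    i=cv2.imread(f"pics/{c}0.png")[y:y+h,x:x+w]; cv2.imwrite(f"pics/{c}0c.png",cv2.resize(i,(780,585),interpolation=cv2.INTER_CUBIC))
E
```

```text
(no output)
```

View pics/top0c.png

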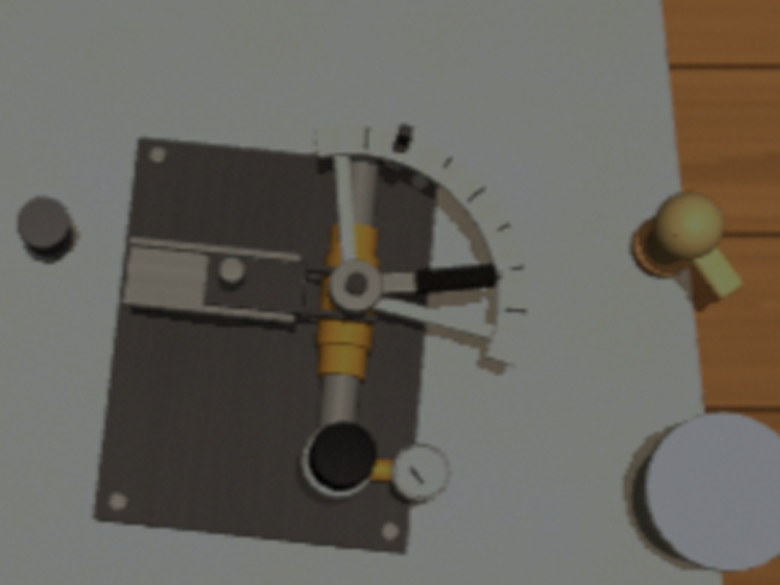

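View pics/side0c.png

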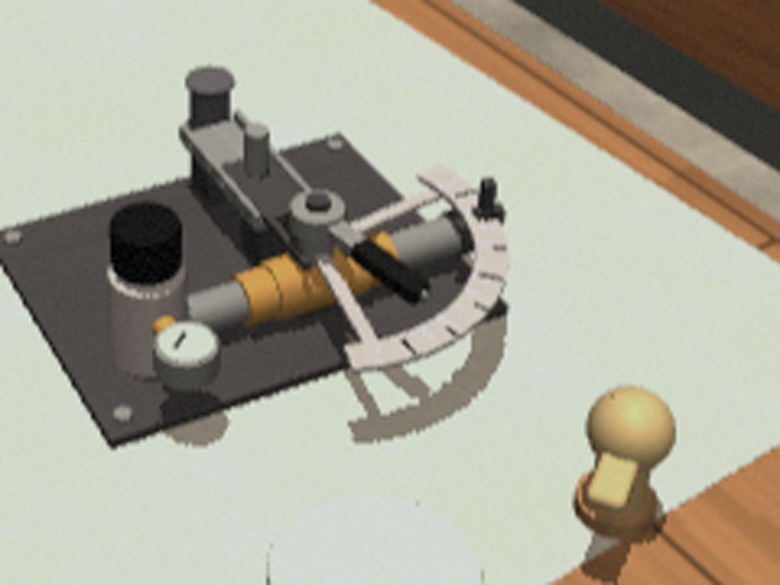

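The top and side views agree. The station yaw is about -7°, the lock is near home at top px (299,181), and the lever is about 10° open. The tab is at top px (354,136), roughly 80° round the scale. The head form, tub and spool are all clear of the work. Next is a close wrist view to refine these.

```bash
cat >> h.py <<'E'
from scipy.spatial.transform import Rotation as Ro
def down(a): # tool y axis (closing line) at world angle a (mod pi)
    return [(Ro.from_euler('z',b)*Ro.from_euler('x',np.pi)).as_rotvec() for b in (a+np.pi/2,a-np.pi/2)]
def best(p,a):
    q0=np.array(get_state()["q"]); c=[(abs(q[5]),r) for r in down(a) for q in [ik(p,r)] if q is not None]
    return min(c,key=lambda t:t[0])[1]
def wgrab():
    s=get_state(); f=grab_frame("wrist"); T=np.eye(4)
    T[:3,:3]=Ro.from_rotvec(s["eef_rot"]).as_matrix(); T[:3,3]=s["position"]
    f["cam_to_world"]=T@np.array(f["T_tool_cam"]); return f
Z=dict(lever_grip=.084,lever_tip=.084,lever_pivot=.084,tab_mark=.084,lock_post=.0855,station=0)
def look(names=Z):
    f=wgrab(); out={}
    for n in names:
        for r in tip_of("wrist",n)[:2]:
            p=atz(f,r["centre"],Z[n]); out.setdefault(n,p); print(n,round(r["score"],2),np.round(r["centre"]),np.round(p,4))
    return f,out
E
python3 - <<'E'
from h import *
p=[.56,-.12,.36]; r=best(p,0.0); movep(p,r)
f,o=look(); print(np.round(f["cam_to_world"][:3,3],3),get_state()["clock"],np.round(get_state()["q"],2))
cv2.imwrite("pics/w1.png",f["img"][:,:,::-1])
E
```

```text
lever_grip 0.89 [300. 217.] [ 0.5915 -0.1864  0.084 ]
lever_tip 0.79 [302. 238.] [ 0.5946 -0.2161  0.084 ]
lever_pivot 0.7 [296. 162.] [ 0.5846 -0.1148  0.084 ]
tab_mark 0.53 [296. 149.] [ 0.5849 -0.0992  0.084 ]
tab_mark 0.52 [383. 193.] [ 0.6954 -0.1546  0.084 ]
lock_post 0.96 [308.  83.] [ 0.5964 -0.0243  0.0855]
station 0.63 [294. 149.] [ 0.5872 -0.1115  0.    ]
[ 0.56  -0.036  0.502] 3.8333 [-0.34  0.32  0.13  1.38  0.    1.23]
```

View pics/w1.png

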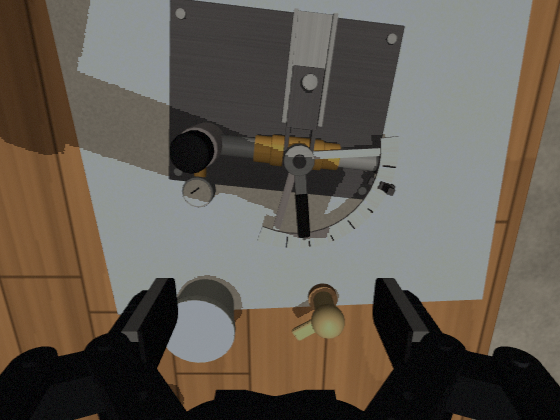

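The wrist view shows the hub at (298,159), the post at (310,82), the tab at about (387,188) and the lever tip at (303,238), which matches the detections. The first tab_mark hit was on the hub, so I discard it. Next I grasp the post and slide the lock back.

```bash
python3 - <<'E'
from h import *
yaw=np.radians(-7); u=np.array([-np.sin(yaw),np.cos(yaw),0]); P=np.array([.597,-.027,0])
r=best(P+[0,0,.17],yaw); movep(P+[0,0,.17],r); move_l(P+[0,0,.073],.12,until_force=15); 
print(get_state()["position"]); grab(25); s=get_state(); print(s["finger_gap"],s["grasp_force"],s["contact_force"])
p0=np.array(s["position"])
print(move_l(p0+u*.055,.05,until_force=12)); s=get_state()
print(np.dot(np.array(s["position"])-p0,u),s["position"],s["contact_force"],s["finger_gap"])
let_go(); p=np.array(get_state()["position"]); move_l([p[0],p[1],.2],.2); 
q=[.57,-.13,.33]; movep(q,best(q,0.0)); f,o=look(); print(get_state()["clock"]); cv2.imwrite("pics/w2.png",f["img"][:,:,::-1])
E
```

```text
[ 0.59780597 -0.02726317  0.07392473]
0.19672878878289515 26.705217361450195 [ 1.9606468  -0.16192499 -0.06722946]
True
0.041004565950959214 [0.60206967 0.01371486 0.0732379 ] [-0.41362002 -1.82373755  3.72229963] 0.19811252543477192
lever_grip 0.7 [295. 216.] [ 0.5919 -0.1839  0.084 ]
lever_pivot 0.69 [291. 156.] [ 0.5869 -0.1117  0.084 ]
tab_mark 0.65 [387. 191.] [ 0.699  -0.1533  0.084 ]
lock_post 0.67 [307.  27.] [0.6002 0.0169 0.0855]
lock_post 0.34 [388. 189.] [ 0.6985 -0.15    0.0855]
station 0.94 [286. 146.] [ 0.5833 -0.1127  0.    ]
9.6917
```

View pics/w2.png

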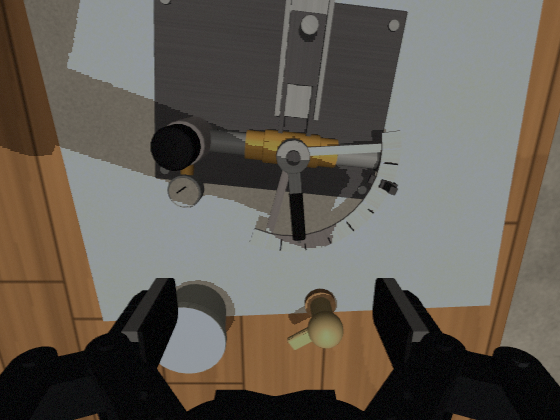

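The slide moved 41 mm to its stop, and the picture shows it back with the post at (309,25) and the fork clear of the hub. The post, pivot and lever lengths are consistent. The tab bears about -20° and the lever about -86° in the world frame. Next I grip the lever and swing it round the pivot.

```bash
python3 - <<'E'
from h import *
C=np.array([.586,-.113,0]); a0,a1=np.radians(-85.7),np.radians(-19.7)
pos=lambda a,z=.070:C+.075*np.array([np.cos(a),np.sin(a),0])+[0,0,z]
def rot(a,s): return (Ro.from_euler('z',a+s)*Ro.from_euler('x',np.pi)).as_rotvec() # tool x along/against lever
best_s=None
for s in (0,np.pi):
    qs=[ik(pos(a),rot(a,s)) for a in (a0,(a0+a1)/2,a1)]
    print(s,[None if q is None else round(q[5],2) for q in qs])
    if all(q is not None for q in qs):
        m=max(abs(q[5]) for q in qs)
        if best_s is None or m<best_s[0]: best_s=(m,s)
s=best_s[1]
movep(pos(a0,.17),rot(a0,s)); print(move_l(pos(a0),.12,until_force=15)); grab(20)
st=get_state(); print(st["finger_gap"],st["contact_force"])
for a in np.linspace(a0,a1,9)[1:]: move_l(pos(a),.04,rot=rot(a,s))
sleep(.3); st=get_state(); print(st["contact_force"],st["position"],st["finger_gap"])
let_go(); move_l(pos(a1,.19),.2)
q=[.60,-.20,.33]; movep(q,best(q,0.0)); f,o=look(); print(get_state()["clock"]); cv2.imwrite("pics/w3.png",f["img"][:,:,::-1])
i=f["img"][40:250,220:500,::-1]; cv2.imwrite("pics/w3c.png",cv2.resize(i,(784,588),interpolation=cv2.INTER_CUBIC))
E
```

```text
0 [np.float64(-2.07), np.float64(-2.6), np.float64(-3.12)]
3.141592653589793 [np.float64(1.07), np.float64(0.54), np.float64(0.03)]
False
0.1783370059167156 [ 3.10104808 -0.40978514  0.85850097]
[10.3755359  -0.46053339 -2.58426007] [ 0.65980766 -0.13874506  0.07060686] 0.18536947689000474
lever_grip 0.87 [328. 116.] [ 0.6561 -0.1387  0.084 ]
lever_tip 0.65 [350. 123.] [ 0.681  -0.1466  0.084 ]
lever_pivot 0.92 [264.  89.] [ 0.5869 -0.1118  0.084 ]
tab_mark 0.63 [368. 126.] [ 0.7006 -0.1498  0.084 ]
station 0.75 [265.  87.] [ 0.5854 -0.1087  0.    ]
18.475
```

View pics/w3c.png

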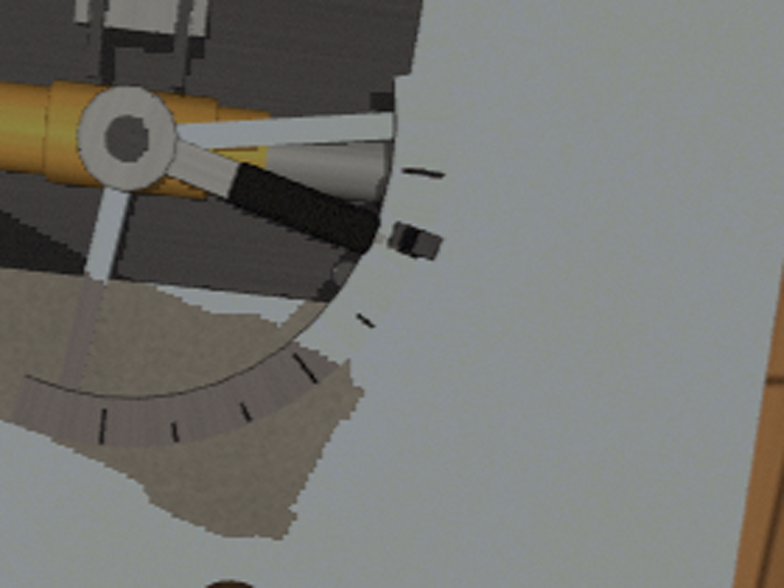

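The lever now points close to the tab: hub (127,137), grip end (372,233) and tab (425,242) in the crop. It looks about 2° short of the tab line. I'll check from straight above, closer in.

```bash
python3 - <<'E'
from h import *
q=[.67,-.225,.26]; movep(q,best(q,0.0)); f,o=look()
for n in("lever_pivot","lever_tip","tab_mark","lever_grip"):
    if n in o and n!="lever_pivot" and "lever_pivot" in o:
        d=o[n]-o["lever_pivot"]; print(n,np.hypot(*d[:2]),np.degrees(np.arctan2(d[1],d[0])))
i=f["img"][20:240,140:430,::-1]; cv2.imwrite("pics/w4c.png",cv2.resize(i,None,fx=2.7,fy=2.7,interpolation=cv2.INTER_CUBIC)); cv2.imwrite("pics/w4.png",f["img"][:,:,::-1])
print(f["fx"],f["cx"],f["cy"],np.round(f["cam_to_world"],4).tolist())
E
```

```text
lever_grip 0.61 [262.  92.] [ 0.6571 -0.1398  0.084 ]
lever_tip 0.94 [292. 101.] [ 0.6841 -0.1472  0.084 ]
lever_pivot 0.79 [180.  60.] [ 0.5881 -0.1142  0.084 ]
tab_mark 0.58 [310. 106.] [ 0.6993 -0.1519  0.084 ]
station 0.64 [198.  65.] [ 0.5855 -0.1121  0.    ]
lever_tip 0.10154351791270515 -18.9568835479588
tab_mark 0.11740136846464858 -18.723385324180864
lever_grip 0.07361167019197484 -20.361904910189217
344.2340627903278 274.77026859946574 210.50202151879333 [[1.0, 0.0013, -0.0029, 0.6696], [0.0003, -0.9469, -0.3216, -0.1414], [-0.0032, 0.3215, -0.9469, 0.401], [0.0, 0.0, 0.0, 1.0]]
```

View pics/w4c.png

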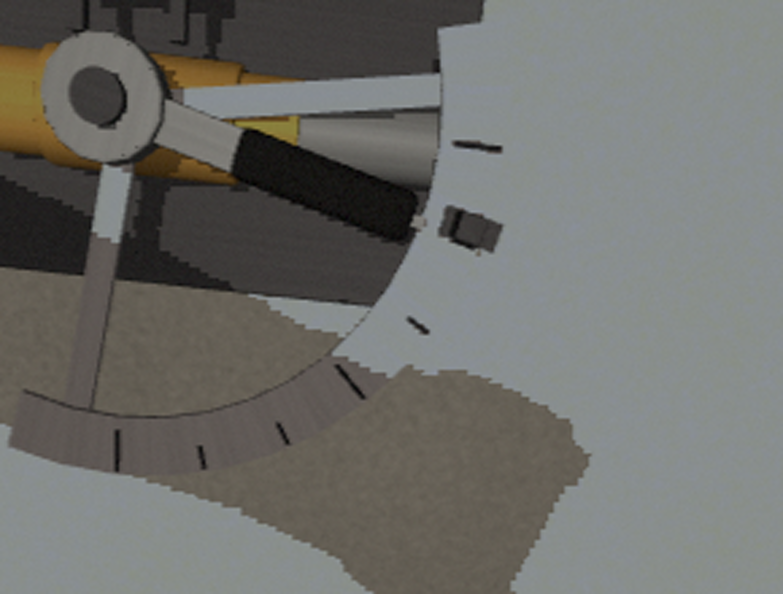

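Directly above, the nose (418,222) sits almost on the line from the hub (103,97) to the tab top (480,231). I'll quantify that at the proper heights.

```bash
python3 - <<'E'
import numpy as np
T=np.array([[1.0,0.0013,-0.0029,0.6696],[0.0003,-0.9469,-0.3216,-0.1414],[-0.0032,0.3215,-0.9469,0.401]])
def W(x,y,z):
    u,v=x/2.7+140,y/2.7+20
    d=T[:,:3]@[(u-274.77)/344.23,(v-210.5)/344.23,1]; return T[:,3]+d*(z-T[2,3])/d[2]
h=W(103,97,.094);k=W(98,96,.1);n=W(418,222,.084);t=W(480,231,.093);ri=W(239,152,.091);ro=W(408,216,.091)
b=lambda p,q:(np.round(np.hypot(*(q-p)[:2]),4),round(np.degrees(np.arctan2((q-p)[1],(q-p)[0])),2))
print(h,k); 
for c in(h,k): print("nose",b(c,n),"tab",b(c,t),"grip in/out",b(c,ri),b(c,ro))
print("rubber axis",b(ri,ro))
E
```

```text
[ 0.58958922 -0.11225484  0.094     ] [ 0.58969157 -0.11255235  0.1       ]
nose (np.float64(0.1032), np.float64(-20.6)) tab (np.float64(0.1222), np.float64(-18.53)) grip in/out (np.float64(0.043), np.float64(-20.98)) (np.float64(0.0992), np.float64(-20.26))
nose (np.float64(0.103), np.float64(-20.47)) tab (np.float64(0.122), np.float64(-18.41)) grip in/out (np.float64(0.0428), np.float64(-20.66)) (np.float64(0.099), np.float64(-20.12))
rubber axis (np.float64(0.0562), np.float64(-19.71))
```

The lever is about 1.9° (3.5 mm) short, and the measured radii match the specification, so I trust the figure. I'll regrip, turn it the small remainder and check again.

```bash
python3 - <<'E'
from h import *
C=np.array([.589,-.1125,0]); a0,a1=np.radians(-20.4),np.radians(-18.5)
pos=lambda a,z=.070:C+.073*np.array([np.cos(a),np.sin(a),0])+[0,0,z]
rot=lambda a:(Ro.from_euler('z',a+np.pi)*Ro.from_euler('x',np.pi)).as_rotvec()
movep(pos(a0,.15),rot(a0)); print(move_l(pos(a0),.12,until_force=15)); grab(20); print(get_state()["contact_force"])
move_l(pos(a1),.02,rot=rot(a1)); sleep(.3); st=get_state(); print(st["contact_force"],st["position"]-pos(a1))
let_go(); move_l(pos(a1,.15),.2)
q=[.67,-.225,.26]; movep(q,best(q,0.0)); f,o=look(); print(get_state()["clock"])
i=f["img"][20:240,140:430,::-1]; cv2.imwrite("pics/w5c.png",cv2.resize(i,None,fx=2.7,fy=2.7,interpolation=cv2.INTER_CUBIC))
E
```

```text
False
[-1.28000082 -0.02468119  2.48268836]
[-0.25021045  1.42527977  4.86106769] [0.00014351 0.0001416  0.00022706]
lever_grip 0.56 [263.  89.] [ 0.6577 -0.1372  0.084 ]
lever_tip 0.8 [296. 100.] [ 0.6862 -0.1459  0.084 ]
lever_pivot 0.55 [179.  57.] [ 0.5872 -0.1119  0.084 ]
tab_mark 0.41 [251. 266.] [ 0.6436 -0.3085  0.084 ]
lock_post 0.45 [310. 104.] [ 0.6988 -0.1499  0.0855]
station 0.89 [199.  64.] [ 0.5866 -0.1115  0.    ]
25.0
```

View pics/w5c.png

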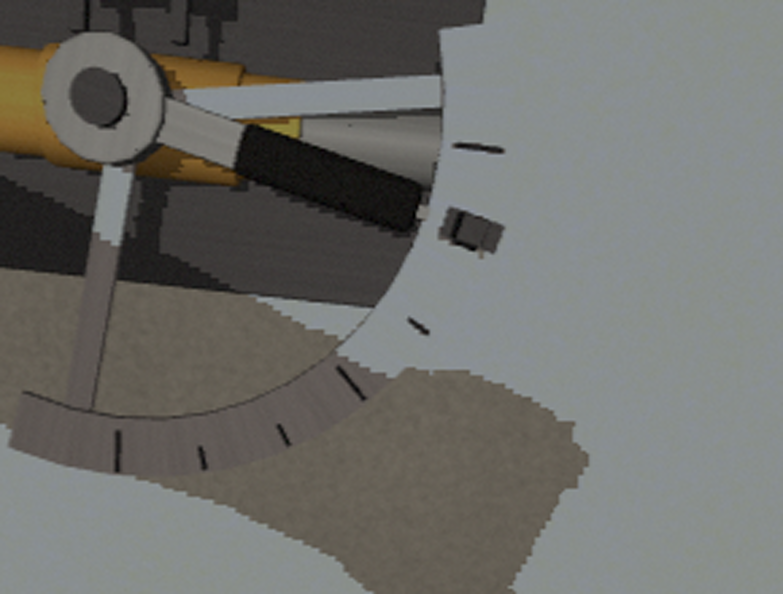

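The nose is now at (422,212), on the hub-to-tab line within a degree. Next I slide the lock home.

```bash
python3 - <<'E'
from h import *
yaw=np.radians(-7); u=np.array([-np.sin(yaw),np.cos(yaw),0]); P=np.array([.602,.0137,0])
movep(P+[0,0,.16],best(P+[0,0,.16],yaw)); move_l(P+[0,0,.073],.12,until_force=15); grab(30)
s=get_state(); print(s["finger_gap"],s["contact_force"]); p0=np.array(s["position"])
print(move_l(p0-u*.055,.05,until_force=14)); s=get_state()
print(np.dot(np.array(s["position"])-p0,u),s["position"],s["contact_force"],s["finger_gap"])
let_go(); p=np.array(get_state()["position"]); move_l([p[0],p[1],.2],.2)
q=[.60,-.20,.33]; movep(q,best(q,0.0)); f,o=look(); print(get_state()["clock"])
i=f["img"][0:210,200:480,::-1]; cv2.imwrite("pics/w6c.png",cv2.resize(i,(784,588),interpolation=cv2.INTER_CUBIC))
E
```

```text
0.20172593703752972 [-1.26318945  0.57785797  2.24236575]
True
-0.04491584049588528 [ 0.59743289 -0.03097604  0.07327808] [0.98298672 2.24461324 2.41800506] 0.19664531841479563
lever_grip 0.63 [330. 112.] [ 0.6584 -0.1359  0.084 ]
lever_grip 0.25 [266.  90.] [ 0.5892 -0.1131  0.084 ]
lever_tip 0.59 [354. 119.] [ 0.6858 -0.1424  0.084 ]
lever_pivot 0.93 [264.  90.] [ 0.5871 -0.1131  0.084 ]
lever_pivot 0.63 [174. 267.] [ 0.4722 -0.3236  0.084 ]
tab_mark 0.65 [366. 129.] [ 0.7    -0.1535  0.084 ]
tab_mark 0.49 [265.  90.] [ 0.589  -0.1125  0.084 ]
station 0.91 [263.  90.] [ 0.5841 -0.1116 -0.    ]
33.8167
```

View pics/w6c.png

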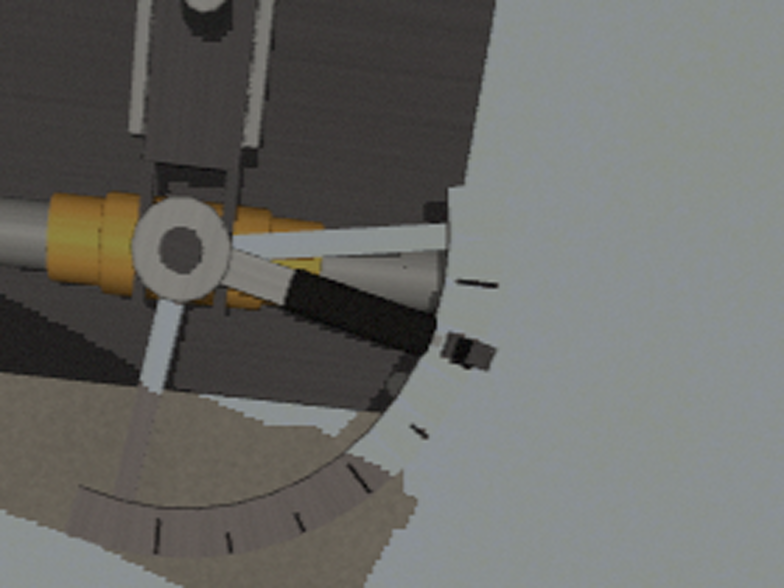

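The lock travelled 44.9 mm, which is stop to stop. The fork is under the hub at (190,180), and the nose (435,341) still lies on the line from the hub (181,248) to the tab (478,353). The robot is clear, so I'm handing in.

```bash
python3 -c "
from cell import *
print(sign_off())"
```

```text
the job is handed in; nothing more can be done
None
```

The job is handed in: the lock went back to its stop, the lever now points at the tab to within about 1°, and the lock is fully home again (44.9 mm, stop to stop). The tub, spool and head form were not approached, and the sign-off gave no verdict.

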